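Pop the latch and open the drill-bit case

ROBOT

A 6-joint arm with a two-finger parallel gripper is mounted at the origin on a cart in front of the work surface, level with it; the furniture and walls round the work are solid. World frame = base frame: x ahead of the robot, y to its left, z up, the work surface at z = 0. Lengths are in m, angles in degrees, forces in N, time in s.
With the tool pointing down it reaches from about 0.25 to 0.725 m from the base axis. Payload 9.7 kg.
Tool frame: the origin (TCP) lies midway between the tips of the shut fingers; the grasp point (between the pads) lies bot.hold_point_z behind it (bot.hold_point_z is the distance from the TCP to the grasp point, in m); z points along the fingers, y is the line along which they close (so a half turn about z gives the same grasp; the last joint's range is limited). The gripper opens to 85 mm and grips with 20 to 120 N. Pads are 22 mm wide; open, the fingers measure 114 mm over their backs; the gripper's body (76 mm by 85 mm) begins 54 mm behind the grasp point. The pads swing forward as they close: fully open they stand 13 mm farther back than shut.
Start: joints at [74.714, 4.979, 10.078, 95.1, 0, 90], TCP at [0.145, 0.531, 0.231] pointing down, gripper open.
Joint ranges: [-179.16, 179.16], [-48.56, 103.87], [-65.8, 70.77], [-126.05, 130.52], [-82.76, 87.17], [-180, 180]. Speed limits (degrees/s): [127.2, 127.2, 147.25, 180, 180, 180].

INTERFACE

Orientations are given as [roll, pitch, yaw] about the fixed x, y, z axes, in that order (R = Rz(yaw) Ry(pitch) Rx(roll)).
In Python, from workcell import bot, camera, camera_model, ticket gives the robot as it stands.
- The arm moves only by the tool send_rows, never from a script. Its argument "targets" is text: rows parted by semicolons, each of 5 numbers parted by spaces: the shift along the tool's x, y, z in mm, then the turn about the tool's z in degrees, then the closure in counts, from 0 (fully open) to 255 (shut). A call has 1 to 20 rows; each row is the pose to reach, as a shift and turn from the pose commanded when the call began, along the tool's axes at that moment; what a row does not reach only later rows make up. A row lasts 1/8 s, in which the tool goes at most 62.5 mm and 10.7 degrees, less where a joint would pass 70% of its speed; a pose out of reach is approached as far as the arm can. A call with a gripper value outside its range is refused whole. The fingers move at their own pace and stop on an object; "newtons" is the grip in N (left out, the last holds). Time passes only in rows, so rows that repeat a pose let the fingers close. It gives the time, the measured TCP pose, the force, the opening and the grip force at its end, in the units of the state.
- bot.get_obs(): the state, without advancing time (a new reading comes with each control period).
- camera(name): name is "scene" or "top" or "wrist"; returns the picture (420x560x3 uint8, blue, green, red); there is no depth.
- camera_model(name): a dict with "K" (3x3 intrinsics, pixels), "pose" (4x4, takes a point from camera to world coordinates); the wrist camera has in their place "T_tool_cam" (4x4, takes a point from camera to tool coordinates, whose origin is the TCP and whose axes are the flange's). Camera axes: x right, y down, z forward; pixel columns grow to the right and rows downward; lengths in m; the calibration is good to about 2 mm. A picture is of the moment at which its call begins: read the wrist's pose just before it. camera_model takes no time and is no camera call.
- ticket.job_done(): hands the job in; it is judged then, once.
The state is a dict: "time": time; "q": joint angles; "qd": joint speeds; "joint_efforts": joint torques, N m; "ee_pos": TCP position; "tcp_rot": TCP orientation; "wrist_force": force on the tool from outside, world axes, zero at the start; "torque": the same for the moment, N m; "opening": finger opening in m; "grasp_force": force on a finger pad.
Only numpy, scipy, OpenCV 4.12 (cv2) and the standard library are available. Lean on these libraries where they do the work, as an engineer would, in place of code of your own. Each camera call takes 0.05 s, during which the arm holds its last target. There are 200 camera calls.

TASK

Open the drill-bit case on the bench: press its orange release tab down until the spring-loaded lid jumps ajar, take the pressure off the tab so that it comes back up, then push the lid up and over until it rests fully open by itself. Only press and push with the fingertips: the case is not to be gripped, lifted, tipped or shoved along the bench, and the pencil, the butt hinge and the roll of tape around it stay where they lie.

Things in the scene. Friction and masses are not known exactly. Their poses are not given: they have to be found in the camera images.
- drill_case: dark blue-grey plastic drill-bit case, loose on rubber feet, 1.3 to 2 kg. Origin: centre of its underside; x points from front (latch side) to rear (hinge side), y across, z up. Body 116 mm deep (x -58 to +58), 130 wide, rim 42 high, closed lid's top 61 high. Latch block under the tab: out to x = -85 mm, 54 wide, 17 high. Slides if shoved with about 7 N or more
- tab_pad (a point): place to press, on top of the orange tab's level paddle (42 mm wide). Tab up: 93 mm in front of the case's origin, 34 mm above the bench. The paddle ends 10 mm in front of it. 22 mm behind it the latch arm stands up to 54 mm above the bench and tilts up to 8 mm towards it as the paddle goes down, so press here or slightly in front. Axes as the case's while the tab is up
- release_tab (a joint): angle of the sprung tab, rad: 0 is up (latching), grows as the paddle is pressed down; the lid comes free at about 0.2 (pad 5 mm down, about 3.5 N), stop at 0.36 (pad 9 mm down, about 5 N). It springs back up when let go
- case_lid (a joint): angle of the lid about its rear hinge, rad: about 0 is shut and latched. Once the tab is pressed, spring pins lift it to about 0.4 and it stays there. Then it must be pushed (1 to 3 N at its front edge); let go before about 1.4 it falls back to 0.4, beyond about 1.5 its own weight takes it over within a second to the stop at 1.9, fully open, where it stays
- lid_edge (a point): middle of the lid's lower front edge, moves with the lid, 119.5 mm from the hinge axis. Shut: 58 mm in front of the case's origin, 42.5 mm above the bench; ajar: about 89 mm above it. Lid: hollow shell, open below, 130 mm wide, 17.5 high; a ledge 30 mm wide juts 6 mm forward from mid-edge. Site x points from the edge to the hinge, z out of the lid's top
- lid_hinge (a point): middle of the lid's hinge axis, 61.5 mm behind the case's origin and 42.5 mm above the bench; y along the axis, the axes turn with the lid
- pencil: flat red carpenter's pencil, 168 x 12 x 10 mm, lying across on the bench in front of the case, about 47 mm in front of the tab pad; leave it alone. Origin at its underside, x along it
- hinge_b: steel butt hinge lying flat, 61 x 63 x 6 mm, to the right in front of the case; leave it alone. Origin at its underside
- masking_roll: roll of masking tape lying flat, 96 mm in diameter, 24 mm high, close behind the case; leave it alone. Origin at the centre of its underside

How it is judged:
By the outcome, as a careful person would: the job done as asked, in the order asked, and still so for the second after the job is handed in, with the robot touching nothing.
It also fails if it takes over 48 s, if anything falls off the work surface, if the arm or the gripper's body presses on something with over 40 N, if the wrist force passes 120 N, or if a joint passes its speed limit or range.

## Working session

There is one attempt and no reset: what is moved stays moved. The work goes in short steps, Python scripts to look and compute and a tool call to move; the robot and the scene stay as the last step left them, time stands still between calls to the robot, and variables do not carry over. Pictures are saved under pics/ and viewed, at most 10 in all, crops included, and the job is handed in when it is done.

Besides the shell and the picture viewer there is one more tool, called after "Request:" as a command line: name --argument value ..., lists and objects as JSON in quotes. send_rows: Moves the arm, as the interface text tells. Its arguments: {"type":"object","properties":{"targets":{"type":"string"},"newtons":{"type":"number"}},"required":["targets"]}

```bash
mkdir -p pics; ls; python3 - <<'E'
from workcell import bot,camera,camera_model
import cv2,numpy as np
o=bot.get_obs();print({k:np.round(v,3).tolist() for k,v in o.items()}, bot.hold_point_z)
for n in("scene","top"):
    cv2.imwrite(f"pics/{n}0.png",camera(n));m=camera_model(n);print(n,np.round(m["K"],1).tolist(),np.round(m["pose"],3).tolist())
m=camera_model("wrist");print({k:np.round(v,3).tolist() for k,v in m.items()if not isinstance(v,str)})
E
```

```text
pics
{'time': 0.0, 'q': [74.714, 5.011, 10.033, 95.1, -0.0, 90.003], 'qd': [0.055, 0.077, -0.045, -0.04, 0.082, -0.023], 'joint_efforts': [0.001, -52.038, 46.481, 0.016, -0.0, 0.0], 'ee_pos': [0.145, 0.53, 0.231], 'tcp_rot': [-179.921, 0.0, 164.712], 'wrist_force': [0.465, -0.208, -0.173], 'torque': [0.009, 0.002, 0.063], 'grasp_force': 0.0, 'opening': 0.085} 0.0187
scene [[495.2, 0.0, 273.1], [0.0, 495.2, 200.2], [0.0, 0.0, 1.0]] [[0.666, -0.455, 0.591, 0.011], [-0.746, -0.408, 0.526, -0.38], [0.002, -0.792, -0.611, 0.59], [0.0, 0.0, 0.0, 1.0]]
top [[381.8, 0.0, 275.1], [0.0, 381.8, 205.3], [0.0, 0.0, 1.0]] [[0.023, -0.985, 0.172, 0.373], [-1.0, -0.022, 0.01, 0.086], [-0.006, -0.172, -0.985, 0.898], [0.0, 0.0, 0.0, 1.0]]
{'K': [[312.69, 0.0, 274.903], [0.0, 312.69, 209.638], [0.0, 0.0, 1.0]], 'T_tool_cam': [[0.0, -0.945, -0.328, 0.084], [1.0, -0.0, 0.001, 0.0], [-0.001, -0.328, 0.945, -0.142], [0.0, 0.0, 0.0, 1.0]]}
```

View pics/scene0.png

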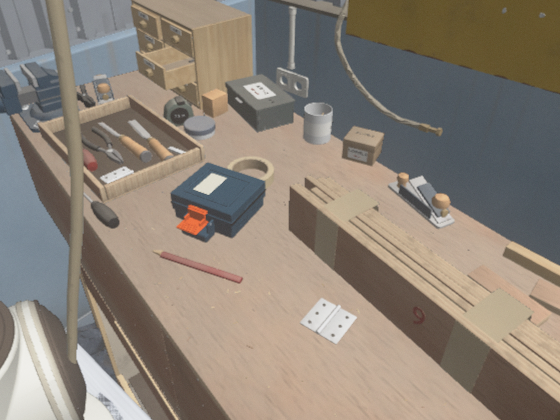

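View pics/top0.png

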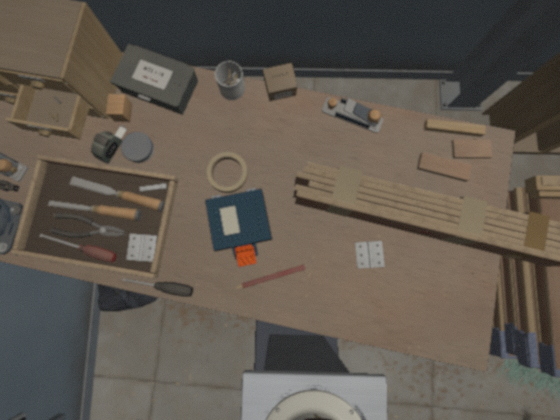

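The scene view shows the closed blue case at about (220,197) with the orange tab at (195,221), and the pencil lying in front at (200,267). In the top view the lid is at about (239,220), the tab at (246,256) and the roll behind at (227,172).

```bash
cat > h.py <<'E'
import cv2,numpy as np
from workcell import camera_model
def ray(n,uv):
    m=camera_model(n);P=np.array(m["pose"]);d=P[:3,:3]@np.linalg.solve(m["K"],[uv[0],uv[1],1.]);return P[:3,3],d
def onz(n,uv,z):
    o,d=ray(n,uv);return o+d*(z-o[2])/d[2]
def mask(im,lo,hi,box):
    h=cv2.inRange(cv2.cvtColor(im,cv2.COLOR_BGR2HSV),lo,hi);r=np.zeros_like(h);x0,y0,x1,y1=box;r[y0:y1,x0:x1]=h[y0:y1,x0:x1];return r
def big(m):
    return max(cv2.findContours(m,cv2.RETR_EXTERNAL,cv2.CHAIN_APPROX_NONE)[0],key=cv2.contourArea)
E
python3 - <<'E'
from h import *
t=cv2.imread("pics/top0.png");s=cv2.imread("pics/scene0.png")
hsv=cv2.cvtColor(t,cv2.COLOR_BGR2HSV);print("lid",hsv[235,222],hsv[210,255],"bench",hsv[230,290],"tab",hsv[256,246])
c=cv2.convexHull(big(mask(t,(90,60,20),(115,255,120),(195,180,285,262))))
r=cv2.minAreaRect(c);print(r);q=cv2.boxPoints(r);w=[onz("top",p,.061) for p in q]
for p,a in zip(q,w):print(p.round(1),a.round(4))
print("sides mm",[round(1000*np.linalg.norm(w[i]-w[i-1])) for i in range(4)],"centre",np.mean(w,0).round(4))
ct=big(mask(t,(3,170,90),(16,255,255),(225,235,270,275)));cs=big(mask(s,(3,170,90),(16,255,255),(170,190,220,245)))
for n,c in(("top",ct),("scene",cs)):
    print(n,"orange",cv2.minAreaRect(c),cv2.contourArea(c),[tuple(c[c[:,0,k].__getattribute__(f)(),0]) for k in(0,1) for f in("argmin","argmax")])
print("top tab rect@.036",[onz("top",p,.036)[:2].round(4).tolist() for p in cv2.boxPoints(cv2.minAreaRect(ct))])
# label
cl=big(mask(t,(10,20,120),(40,140,255),(212,200,245,240)));b=cv2.boxPoints(cv2.minAreaRect(cl));print("label",[onz("top",p,.061)[:2].round(4).tolist() for p in b])
v=np.hstack([cv2.resize(t[170:290,190:310],(480,480),interpolation=2),cv2.resize(s[150:270,160:280],(480,480),interpolation=2)]);cv2.imwrite("pics/crop.png",cv2.resize(v,(800,400)))
E
```

```text
lid [101  83  74] [101 104  66] bench [ 16  63 122] tab [  9 208 173]
((237.70899963378906, 220.2221221923828), (52.8123893737793, 57.162742614746094), 79.2156982421875)
[204.7 199.6] [0.5282 0.252  0.061 ]
[260.8 188.9] [0.5554 0.1273 0.061 ]
[270.7 240.8] [0.4397 0.1022 0.061 ]
[214.6 251.5] [0.4136 0.224  0.061 ]
sides mm [118, 128, 118, 125] centre [0.4842 0.1764 0.061 ]
top orange ((245.0576934814453, 254.78843688964844), (19.21938133239746, 18.238801956176758), 78.69007110595703) 303.5 [(np.int32(236), np.int32(247)), (np.int32(255), np.int32(262)), (np.int32(245), np.int32(245)), (np.int32(239), np.int32(265))]
scene orange ((192.6896514892578, 222.27586364746094), (26.368738174438477, 20.055095672607422), 21.801410675048828) 287.0 [(np.int32(177), np.int32(226)), (np.int32(207), np.int32(222)), (np.int32(188), np.int32(213)), (np.int32(195), np.int32(234))]
top tab rect@.036 [[0.4256, 0.1844], [0.4346, 0.1444], [0.3928, 0.1346], [0.384, 0.1742]]
label [[0.5095, 0.2183], [0.5163, 0.1846], [0.4577, 0.172], [0.451, 0.2052]]
```

View pics/crop.png

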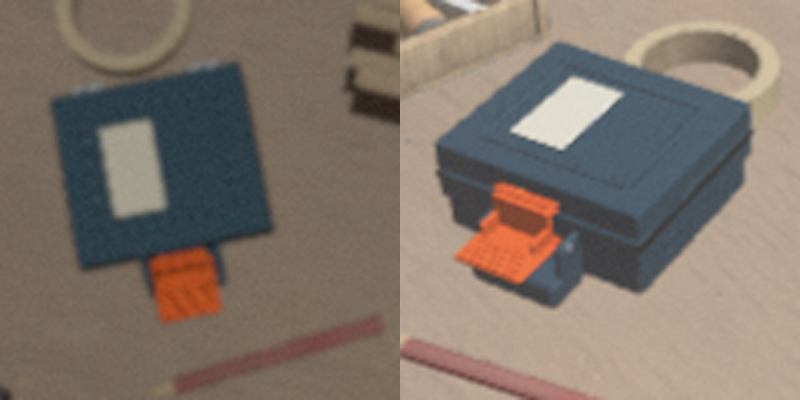

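The crop shows the tab's paddle with its front corners at about (239,266) and (256,263) in the top view, and at (177,228) and (197,234) in the scene view. The lid is shut and its yaw is about 12.3°.

```bash
python3 - <<'E'
from h import *
def tri(a,b):
    o1,d1=ray("top",a);o2,d2=ray("scene",b);st=np.linalg.lstsq(np.c_[d1,-d2],o2-o1,rcond=None)[0]
    p,q=o1+d1*st[0],o2+d2*st[1];return (p+q)/2,np.linalg.norm(p-q)*1000
P=[]
C=lambda x,y,ox,oy:(ox+x/10*3-.5,oy+y/10*3-.5)
for a,b in(((162,321),(456,259)),((220,310),(522,281)),((80,268),(640,0))):
    if b[1]==0: continue
    p,e=tri(C(*a,190,170),C(b[0]-400,b[1],160,150));P.append(p);print(p.round(4),round(e,1))
# lid corners: front-left, front-right, rear-right, rear-left
L=[]
for a,b in(((80,268),(437,146)),((270,231),(637,213)),((240,65),(750,104)),((53,100),(560,43))):
    p,e=tri(C(*a,190,170),C(b[0]-400,b[1],160,150));L.append(p);print("lid",p.round(4),round(e,1))
L=np.array(L);u=(L[2]+L[3]-L[0]-L[1])[:2];print("yaw",np.degrees(np.arctan2(u[1],u[0])),"mean",L.mean(0))
u/=np.linalg.norm(u);print("pad from front",(np.mean(P,0)[:2]+.01*u).round(4),"from lid",(L.mean(0)[:2]-.093*u).round(4))
E
```

```text
[0.3839 0.175  0.0309] 1.4
[0.393  0.1353 0.033 ] 0.9
lid [0.4171 0.2269 0.0594] 0.1
lid [0.4443 0.1024 0.0643] 1.1
lid [0.555  0.1258 0.062 ] 0.2
lid [0.5282 0.2508 0.0604] 1.1
yaw 12.071934811126807 mean [0.48614496 0.17647048 0.0615392 ]
pad from front [0.3982 0.1572] from lid [0.3952 0.157 ]
```

Request:
send_rows --targets "-10 -9 0 -1 255; -30 -26 0 -3 255; -60 -53 0 -6 255; -95 -83 0 -9 255; -135 -119 0 -12 255; -175 -154 0 -15 255; -215 -189 0 -18 255; -255 -224 0 -21 255; -290 -255 15 -24 255; -318 -279 40 -26 255; -332 -292 65 -27.5 255; -337 -296 90 -27.5 255; -337 -296 115 -27.5 255; -337 -296 130 -27.5 255; -337 -296 130 -27.5 255; -337 -296 130 -27.5 255" --newtons 40

```text
time: 2.1
ee_pos: [0.3923, 0.1563, 0.1023]
tcp_rot: [180.0, 0.1, -167.8]
wrist_force: [-0.0, 0.7, 0.6]
opening: 0.0001
grasp_force: 0.0
```

```bash
python3 - <<'E'
from h import *
from workcell import bot,camera
o=bot.get_obs();print(o["time"],np.round(o["ee_pos"],4),np.round(o["tcp_rot"],2),np.round(o["wrist_force"],2),o["opening"])
w=camera("wrist");s=camera("scene");v=np.zeros((420,800,3),np.uint8);v[:,:560]=w;v[:240,560:]=cv2.resize(s[150:270,140:260],(240,240));cv2.imwrite("pics/w1.png",v)
E
```

```text
2.1 [0.3923 0.1563 0.1023] [ 1.7999e+02  7.0000e-02 -1.6777e+02] [-0.    0.73  0.57] 0.00012604727928190542
```

View pics/w1.png

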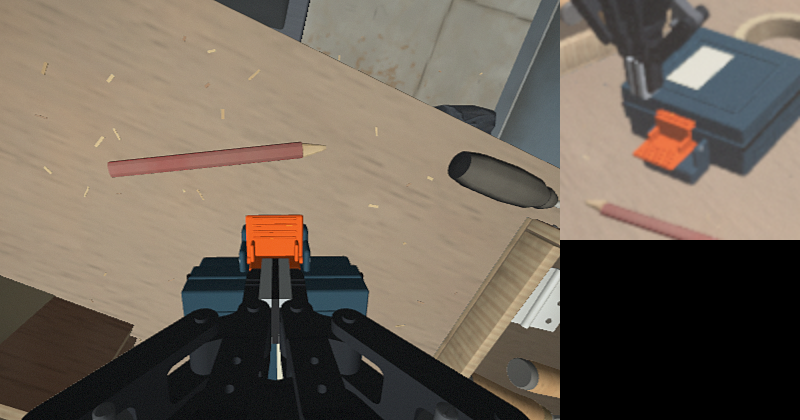

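The wrist view shows the fingers centred on the tab (columns 247–303, front edge at row 216). The ray puts the paddle's front 6 mm ahead of the TCP, so the tip is 4 mm in front of the pad. I'll press now.

Request:
send_rows --targets "0 0 20 0 255; 0 0 40 0 255; 0 0 56 0 255; 0 0 64 0 255; 0 0 67 0 255; 0 0 69 0 255; 0 0 71 0 255; 0 0 73 0 255; 0 0 74 0 255; 0 0 75 0 255; 0 0 76 0 255; 0 0 76 0 255"

```text
time: 3.7
ee_pos: [0.3928, 0.1564, 0.026]
tcp_rot: [180.0, 0.1, -167.8]
wrist_force: [0.3, 0.3, 6.5]
opening: 0.0
grasp_force: 3.3
```

```bash
python3 - <<'E'
from h import *
from workcell import bot,camera
o=bot.get_obs();print(o["time"],np.round(o["ee_pos"],4),np.round(o["wrist_force"],2))
s=camera("scene");w=camera("wrist");v=np.zeros((360,800,3),np.uint8);v[:,:400]=cv2.resize(s[150:258,150:270],(400,360));v[:300,400:]=cv2.resize(w,(400,300));cv2.imwrite("pics/p2.png",v)
E
```

```text
3.7 [0.3928 0.1564 0.026 ] [0.32 0.25 6.51]
```

View pics/p2.png

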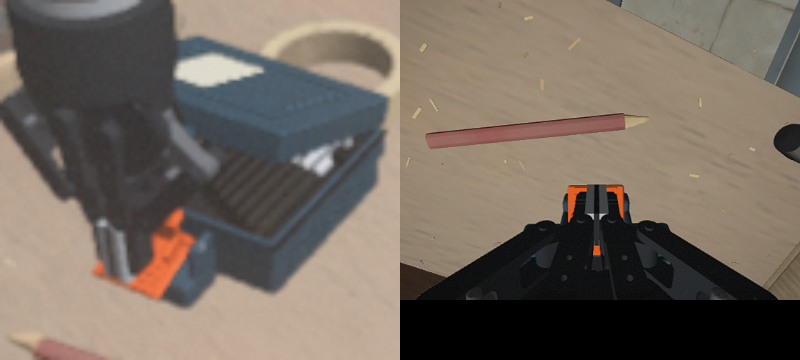

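The lid has jumped ajar, with the finger on the paddle at 6.5 N. I'm releasing the tab and rising in front of the lid edge.

Request:
send_rows --targets "1 0 -4 0 255; 3 0 -12 0 255; 4 0 -24 0 255; 4 0 -36 0 255; 0 0 -45 0 255; -8 0 -45 0 255; -8 0 -45 0 255"

```text
time: 4.68
ee_pos: [0.4003, 0.1579, 0.0699]
tcp_rot: [-180.0, -0.0, -167.8]
wrist_force: [-0.0, -0.5, -0.5]
opening: 0.0003
grasp_force: 0.0
```

```bash
python3 - <<'E'
from h import *
from workcell import bot,camera
o=bot.get_obs();print(o["time"],np.round(o["ee_pos"],4),np.round(o["wrist_force"],2))
s=camera("scene");w=camera("wrist");v=np.zeros((360,800,3),np.uint8);v[:,:400]=cv2.resize(s[150:258,150:270],(400,360));v[:300,400:]=cv2.resize(w,(400,300));cv2.imwrite("pics/p3.png",v)
E
```

```text
4.675 [0.4003 0.1579 0.0699] [-0.02 -0.47 -0.45]
```

View pics/p3.png

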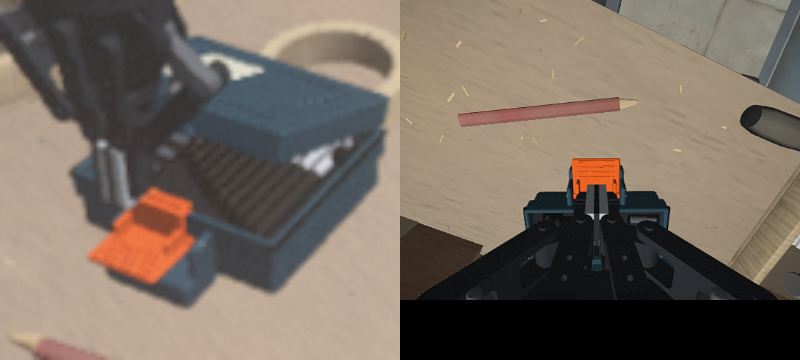

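The tab is back up and the lid is ajar, with the fingertip centred in front of the ledge. I'm approaching gently upward to make contact.

Request:
send_rows --targets "-10 0 4 0 255; -17 0 8 0 255; -17 0 8 0 255; -19 0 5 0 255; -21 0 2 0 255; -23 0 -1 0 255; -25 0 -5 0 255; -27 0 -9 0 255; -29 0 -14 0 255; -29 0 -14 0 255"

```text
time: 6.02
ee_pos: [0.4285, 0.1641, 0.0848]
tcp_rot: [180.0, 0.0, -167.8]
wrist_force: [-2.2, -1.0, -0.3]
opening: 0.0
grasp_force: 0.5
```

```bash
python3 - <<'E'
from h import *
from workcell import bot,camera
o=bot.get_obs();print(o["time"],np.round(o["ee_pos"],4),np.round(o["wrist_force"],2))
s=camera("scene");w=camera("wrist");v=np.zeros((360,800,3),np.uint8);v[:,:400]=cv2.resize(s[150:258,150:270],(400,360));v[:300,400:]=cv2.resize(w,(400,300));cv2.imwrite("pics/p4.png",v)
E
```

```text
6.025 [0.4285 0.1641 0.0848] [-2.23 -1.04 -0.28]
```

View pics/p4.png

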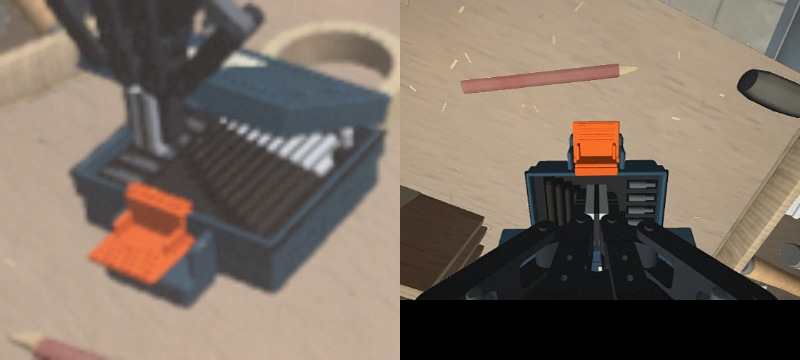

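Contact is good: the lid is rising with about 2.4 N horizontal and the case is in place. I'll continue along the arc.

Request:
send_rows --targets "-3 0 -6 0 255; -6 0 -12 0 255; -10 0 -17 0 255; -14 0 -23 0 255; -18 0 -28 0 255; -23 0 -33 0 255; -27 0 -37 0 255; -32 0 -41 0 255; -37 0 -45 0 255; -42 0 -48 0 255; -48 0 -52 0 255; -53 0 -55 0 255; -53 0 -55 0 255"

```text
time: 7.75
ee_pos: [0.4804, 0.1753, 0.1395]
tcp_rot: [-180.0, 0.0, -167.8]
wrist_force: [0.6, -0.9, 0.2]
opening: -0.0002
grasp_force: 0.1
```

```bash
python3 - <<'E'
from h import *
from workcell import bot,camera
o=bot.get_obs();print(o["time"],np.round(o["ee_pos"],4),np.round(o["wrist_force"],2))
s=camera("scene");w=camera("wrist");v=np.zeros((360,800,3),np.uint8);v[:,:400]=cv2.resize(s[123:258,130:280],(400,360));v[:300,400:]=cv2.resize(w,(400,300));cv2.imwrite("pics/p5.png",v)
E
```

```text
7.75 [0.4804 0.1753 0.1395] [ 0.62 -0.9   0.16]
```

View pics/p5.png

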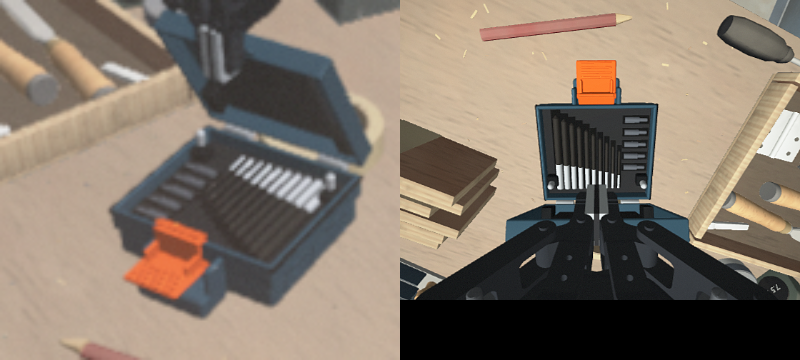

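The lid is at about 1.1 rad and the case hasn't moved. I'll push it past the balance point, then back off.

Request:
send_rows --targets "-6 0 -2 0 255; -12 0 -5 0 255; -18 0 -7 0 255; -24 0 -9 0 255; -30 0 -10 0 255; -36 0 -11 0 255; -42 0 -12 0 255; -48 0 -12 0 255; -54 0 -12 0 255; -60 0 -12 0 255; -64 0 -12 0 255; -64 0 -12 0 255; -55 0 -15 0 255; -35 0 -25 0 255; -5 0 -45 0 255; 30 0 -70 0 255; 70 0 -80 0 255; 100 0 -80 0 255; 110 0 -80 0 255; 110 0 -80 0 255"

```text
time: 10.35
ee_pos: [0.3724, 0.1519, 0.2196]
tcp_rot: [180.0, 0.1, -167.8]
wrist_force: [0.4, 0.5, 0.7]
opening: -0.0
grasp_force: 0.0
```

Request:
send_rows --targets "0 0 0 0 255; 0 0 0 0 255; 0 0 0 0 255; 0 0 0 0 255; 0 0 0 0 255; 0 0 0 0 255; 0 0 0 0 255; 0 0 0 0 255"

```text
time: 11.35
ee_pos: [0.3725, 0.1519, 0.2193]
tcp_rot: [180.0, 0.0, -167.8]
wrist_force: [-0.6, -0.2, 1.1]
opening: -0.0
grasp_force: 0.0
```

```bash
python3 - <<'E'
from h import *
from workcell import bot,camera
o=bot.get_obs();print(o["time"],np.round(o["ee_pos"],4),np.round(o["wrist_force"],2))
s=camera("scene");w=camera("wrist");t=camera("top");s0=cv2.imread("pics/scene0.png")
for n,im in(("before",s0),("after",s)):
    for k,lo,hi,b in(("pencil",(0,80,60),(8,255,255),(150,240,250,290)),("tab",(3,170,90),(16,255,255),(165,190,220,245))):
        c=big(mask(im,lo,hi,b));print(n,k,np.round(cv2.boundingRect(c)),np.round(cv2.minAreaRect(c)[0],1))
v=np.zeros((440,800,3),np.uint8);v[:,:400]=cv2.resize(s[90:310,110:310],(400,440));v[:300,400:]=cv2.resize(t[130:300,160:387],(400,300));cv2.imwrite("pics/p6.png",v)
E
```

```text
11.35 [0.3725 0.1519 0.2193] [-0.58 -0.23  1.05]
before pencil [160 252  83  31] [201.1 266.7]
before tab [177 213  31  22] [192.7 222.3]
after pencil [160 252  83  31] [201.  266.7]
after tab [177 206  31  29] [194.3 220.2]
```

View pics/p6.png

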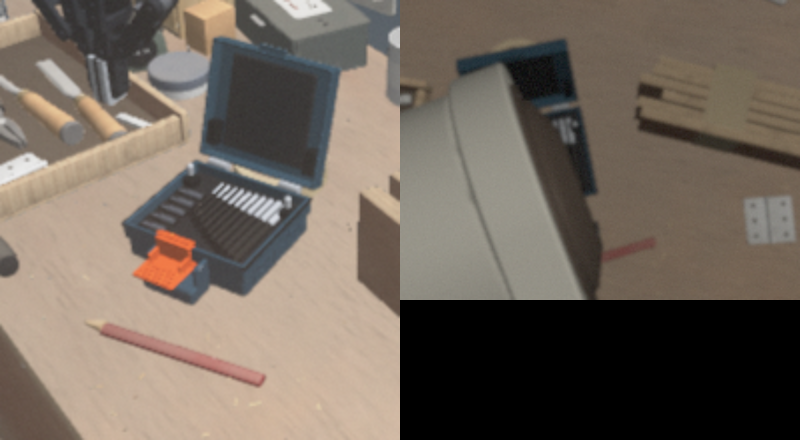

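The lid rests fully open, the tab is up, the case and pencil haven't moved, and the arm is clear.

```bash
python3 -c "
from workcell import ticket
print(ticket.job_done())"
```

```text
the job is handed in; nothing more can be done
None
```

I pressed the release tab until the lid jumped ajar, let it spring back up, then pushed the lid over to rest fully open; in the last pictures the case and pencil hadn't moved and the arm was clear, and I handed the job in at about 11.5 s.

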